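# Pack a retractor into a sliding-cover instrument cassette under the station lamp

### The job

Pull the station lamp's knob out until it clicks to switch the lamp on, then press the orange release tab down and slide the cassette's cover fully open. Lay the green-handled retractor flat inside the cassette (set it down, do not drop it in), and slide the cover fully shut so that its tab springs up and latches. Finally push the lamp knob fully back in, let go of everything, and leave the other things on the table where they are.

Things in the scene. Friction and masses are not known exactly. Their poses are not given: they have to be found in the camera images.
- cassette: Aluminium cassette fixed to the table, 220 (x) x 130 (y) x 57 mm high. Origin: centre of underside, z up; the cover opens towards its +x. Inside 210 x 120 mm, floor 6 mm up; end walls 46 mm high, dark side rails 57 mm, cover's underside 46 mm. Cover fully open: cavity clear from x = -105 to +50 mm and the cover overhangs the +x end by 150 mm.
- cover (a joint): Flat steel cover, how far it has slid along the cassette's +x (m): 0 shut, 0.155 fully open. 1.5 N friction, light damping; stays where left. Latched when shut: moves only 1 to 2 mm unless the tab is down. When sliding shut, a ramp pushes a free tab down by itself (4 to 6 N) until it springs up at the end; holding the tab down until shut works as well.
- tab (a joint): Orange release tab in the cover, how far it is pressed down (m): 0 up, 0.010 fully down. Spring: 2.5 N at the start, 6.5 N fully down; springs up when let go. It frees the cover when more than 6 mm down, and must stay so over the first 15 mm of sliding.
- tab_pad (a point): Centre of the tab's pad surface, at the rib's foot, 52 mm above the table when up; moves with cover and tab; axes as the cassette's. Cover shut: at x = -66 mm, y = 0 of the cassette. Pad 60 (x) x 62 mm (y), 1 mm proud of the cover. Across its middle along y stands a black rib 10 mm thick (x), 50 mm long, 16 mm high, to pinch (fingertips on the pad either side) or push.
- lamp: Station lamp fixed to the table: white base 170 mm wide, panel sloped to its front (-x), two bent posts from the back, white light bar (x -45 to +10 mm, y +-90 mm, 268 to 296 mm above the table) over the knob, so a tool must come to the knob from the front, leaning along the knob's axis. Origin: underside of the base near its front, z up, y along the panel.
- knob_face (a point): Centre of the end face of the lamp's black round knob; moves with it. z = the knob's axis, outwards: 35 degrees from vertical, leaning to the lamp's front, square to the sloped panel; y = the lamp's y. Knob 40 mm diameter, 30 mm long; pushed in, its inner end is 12 mm off the panel, its face 42 mm. A green stem shows when it is out.
- knob (a joint): Lamp knob, distance pulled out along its axis (m): 0 in (off), 0.020 fully out (on). A click detent half-way takes 4 to 6 N to pass; the knob then stays on its side.
- retractor: Loose hand retractor, 110 mm long along its x, 0.09 kg (varies by a third). Origin: centre of its underside, lies flat with z up. Green ribbed handle 70 mm long, 18 mm wide (y), 18 mm high, from x = -55 to +15 mm; steel shaft and blade 24 mm wide from x = +15 to +55 mm, the turned-up tip 16 mm high. Balance point about x = 0.
- basin: Bystander: steel bowl, 110 mm diameter, 45 mm high. Origin: centre of underside.
- jar: Bystander: amber jar, 70 mm diameter, 90 mm high. Origin: centre of underside.
- bottle: Bystander: white bottle with blue cap, 60 mm diameter, 150 mm high. Origin: centre of underside.
- clamp: Bystander: flat steel clamp, about 165 mm long (x), 50 mm wide, 8 mm high. Origin: about its middle, underside.
- brush: Bystander: blue cleaning brush, 170 mm long (x), lying flat near the robot. Origin: underside.
- carton: Bystander: white carton 70 x 110 x 60 mm. Origin: centre of underside.

How it is judged (in metres and radians):
On the way, in this order (a step that is already met when the one before it is completed fails the run):
1. the lamp knob is pulled out past its detent (value of joint knob above 0.016 m), for 0.2 s.
2. the cover is slid open, to within 10 mm of its full travel (value of joint cover above 0.145 m), for 0.2 s.
3. the retractor lies flat in the cassette, let go and at rest (x of retractor in the frame of cassette between -0.06 and 0.06 m and y of retractor in the frame of cassette between -0.052 and 0.052 m and z of retractor in the frame of cassette between 0.002 and 0.014 m and angle between retractor's own z axis and vertical below 0.25 rad and contact force between the fingers and retractor below 0.1 N and linear speed of retractor below 0.03 m/s), for 0.2 s.
4. the cover is shut and its tab has sprung up (value of joint cover below 0.004 m and value of joint tab below 0.002 m), for 0.2 s.
5. the lamp knob is pushed back in (value of joint knob below 0.004 m), for 0.2 s.
At the end, for the whole second after the job is handed in: The retractor lies flat (within 14 degrees) on the cassette's floor inside its walls, let go and at rest; the cover is shut within 4 mm and its tab up within 2 mm; the lamp knob is in within 4 mm (all of step 3 and all of step 4 and value of joint knob below 0.004 m); the robot touches nothing.
It fails at once if one of the bystanders is pushed more than 40 mm from its place (distance of any of basin, jar, bottle, clamp, brush, carton from where it was at the start of the episode above 0.04 m).
It fails at once if the latch is forced: the cover comes off its catch with the tab up (value of joint cover between 0.004 and 0.01 m and value of joint tab below 0.003 m).
It fails at once if the retractor is let go more than 50 mm above the table over the cassette (x of retractor in the frame of cassette between -0.12 and 0.12 m and y of retractor in the frame of cassette between -0.08 and 0.08 m and height (world z) of retractor above 0.05 m and contact force between the fingers and retractor below 0.05 N).
It also fails if it takes over 72 s, if anything falls off the work surface, if the arm or the gripper's body presses on something with over 40 N, if the wrist force passes 120 N, or if a joint passes its speed limit or range.

### The arm

A 7-joint arm with a two-finger parallel gripper is mounted at the origin on the work surface. World frame = base frame: x ahead of the robot, y to its left, z up, the work surface at z = 0. Lengths are in mm, angles in rad, forces in N, time in s.
With the tool pointing down it reaches from about 400 to 875 mm from the base axis. Payload 19.3 kg.
Tool frame: the origin (TCP) lies at the very end of the fingers, on their centre line; the grasp point (between the pads) lies 19 mm behind it (grip_point_offset is the z of the grasp point in the tool frame, in mm); z points along the fingers, x is the direction in which the jaws open and shut, and the axes are right-handed (so a half turn about z gives the same grasp; the last joint's range is limited). The gripper opens to 85 mm and grips with 20 to 120 N. Pads are 22 mm wide; open, the fingers measure 114 mm over their backs; the gripper's body (76 mm by 85 mm) begins 54 mm behind the grasp point. The pads swing forward as they close: fully open they stand 13 mm farther back than shut.
Start: joints at [1.187, 0.521, -0.036, 1.599, 0.021, 1.021, -0.113], TCP at [192.894, -594.48, 231.291] pointing down, gripper open.
Joint ranges: [-2.91, 2.91], [-0.3, 2.13], [-1.5, 1.42], [0.17, 2.43], [-1.26, 4.41], [0.16, 1.93], [-2.52, 2.52]. Speed limits (rad/s): [1.89, 1.89, 2.39, 2.39, 3.01, 3.01, 3.01].

### API

Orientations are given as a 3x3 rotation matrix whose columns are the frame's x, y, z axes.
In Python, from workcell import movep, movel, goto_joints, open_gripper, clamp, wait, inverse_kinematics, read_state, camera, PlanningError, finish_job, grip_point_offset gives the robot as it stands. Calls block until the motion is done:
- movep(position, orientation): joint-space move of the TCP to a pose.
- movel(position, frame=None, max_speed=150, guard=None): straight line of the TCP; frame=None keeps the orientation; max_speed is the mean speed in mm/s. With guard (N) it stops when the force on the tool has changed by that much, and returns True; else False.
- goto_joints(angles): joint-space move.
- open_gripper() and clamp(): open the fingers fully, or close them until they stop; the grip force is fixed at half the most.
- wait(seconds).
- inverse_kinematics(position, orientation): joint angles nearest the present ones, or None.
- read_state(): the state.
- camera(name): name is "scene" or "top"; returns a dict with "image" (480x640x3 uint8, blue, green, red), "range_z" (480x640 float32, mm along the optical axis (not along the pixel's ray), 0 where there is no reading), "fx", "fy", "cx", "cy" (pixels), "cam_to_world" (4x4, takes a point from camera to world coordinates). Camera axes: x right, y up, looking along -z (the intrinsics and any distortion apply to the point x, -y, -z); pixel columns grow to the right and rows downward; lengths in mm; the calibration is good to about 2 mm. A picture is of the moment at which its call begins.
A pose or a line that the arm cannot do raises PlanningError and nothing moves.
- finish_job(): hands the job in, once; it reports no verdict.
The state is a dict: "time": time; "qpos": joint angles; "qvel": joint speeds; "joint_efforts": joint torques, N m; "eef_pos": TCP position; "tool_rot": TCP orientation; "ft_force": force on the tool from outside, world axes, zero at the start; "torque": the same for the moment, N m; "finger_gap": finger opening in mm.
Only numpy, scipy, OpenCV 4.12 (cv2) and the standard library are available. Lean on these libraries where they do the work, as an engineer would, in place of code of your own. Each camera call takes 0.05 s, during which the arm holds its last target.

## Working session

There is one attempt and no reset: what is moved stays moved. The work goes in short steps, each a Python script; the robot and the scene stay as the last script left them, time stands still between calls to the robot, and variables do not carry over. Pictures are saved under pics/ and viewed, and the job is handed in when it is done.

```bash
ls; mkdir -p pics; python3 - <<'E'
from workcell import *
import cv2,numpy as np
for n in("scene","top"):
    c=camera(n);cv2.imwrite(f"pics/{n}0.png",c["image"]);print(n,c["fx"],c["fy"],c["cx"],c["cy"],c["cam_to_world"],(c["range_z"]>0).mean(), [k for k in c])
s=read_state();print(s["time"],s["eef_pos"],s["tool_rot"],s["finger_gap"],grip_point_offset)
E
```

```text
pics
scene 611.7920835034555 611.7920835034555 311.58223447369335 239.20130178047754 [[-2.44259937e-01 -7.70806669e-01  5.88382666e-01  1.43181955e+03]
 [ 9.69683461e-01 -1.89681501e-01  1.54061397e-01  1.59209183e+02]
 [-7.14624495e-03  6.08175967e-01  7.93770070e-01  1.24449248e+03]
 [ 0.00000000e+00  0.00000000e+00  0.00000000e+00  1.00000000e+00]] 0.9958561197916667 ['image', 'range_z', 'fx', 'fy', 'cx', 'cy', 'cam_to_world']
top 506.5802839473737 506.5802839473737 317.6135452872639 247.84727630675388 [[-9.12406970e-04  9.94250419e-01 -1.07076006e-01  4.47928445e+02]
 [-9.99866936e-01 -2.65102549e-03 -1.60960210e-02 -7.84473394e+01]
 [-1.62873369e-02  1.07047072e-01  9.94120539e-01  1.12443060e+03]
 [ 0.00000000e+00  0.00000000e+00  0.00000000e+00  1.00000000e+00]] 0.9958854166666666 ['image', 'range_z', 'fx', 'fy', 'cx', 'cy', 'cam_to_world']
0.1 [ 192.7847813  -594.22820166  230.78726793] [[ 3.08609615e-01 -9.51188703e-01 -3.95716457e-04]
 [-9.51188275e-01 -3.08609854e-01  9.07406241e-04]
 [-9.85236564e-04  9.63665630e-05 -9.99999510e-01]] 85.09004610234369 -18.700000000000003
```

View pics/scene0.png

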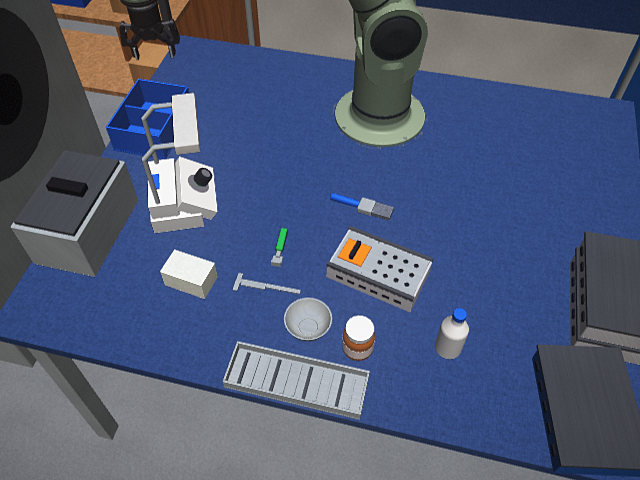

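View pics/top0.png

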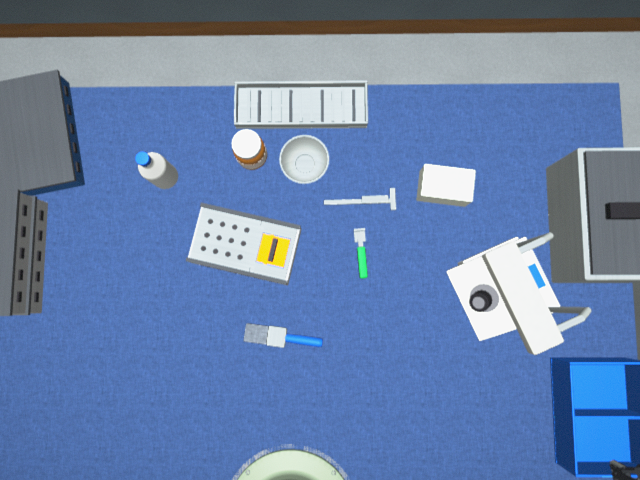

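The scene view shows the cassette at about (380,268) with its orange tab at (354,250), the green retractor at (280,245) and the lamp knob at (203,177). In the top view they are at tab (273,250), retractor (361,255) and knob (481,300). The light bar at (523,297) covers the area behind the knob.

```bash
cat > h.py <<'E'
from workcell import *
import cv2,numpy as np
def pts(c):
    z=c["range_z"].astype(float);v,u=np.mgrid[0:480,0:640]
    P=np.stack([(u-c["cx"])/c["fx"]*z,-(v-c["cy"])/c["fy"]*z,-z],-1)
    M=c["cam_to_world"];return P@M[:3,:3].T+M[:3,3]
def ray(c,u,v,h):
    M=c["cam_to_world"];d=M[:3,:3]@np.array([(u-c["cx"])/c["fx"],-(v-c["cy"])/c["fy"],-1]);o=M[:3,3]
    return o+d*(h-o[2])/d[2]
def proj(c,p):
    M=c["cam_to_world"];q=M[:3,:3].T@(np.asarray(p)-M[:3,3]);return c["cx"]-c["fx"]*q[0]/q[2],c["cy"]+c["fy"]*q[1]/q[2]
def hsv(c): return cv2.cvtColor(c["image"],cv2.COLOR_BGR2HSV)
E
python3 - <<'E'
from h import *
np.set_printoptions(precision=1,suppress=True)
for n in("scene","top"):
    c=camera(n);P=pts(c);H=hsv(c)
    for nm,lo,hi in(("orange",(10,150,120),(30,255,255)),("green",(50,120,60),(75,255,255))):
        m=cv2.inRange(H,lo,hi); k,l,st,ce=cv2.connectedComponentsWithStats(m)
        for i in range(1,k):
            if st[i,4]>60:
                ys,xs=np.where(l==i);r=cv2.minAreaRect(np.stack([xs,ys],1).astype(np.float32))
                p=P[l==i];h=52 if nm=="orange" else 18
                print(n,nm,st[i],"rect",r,"medP",np.median(p,0),"z",np.percentile(p[:,2],[5,50,95]))
                print(np.array([ray(c,*q,h) for q in cv2.boxPoints(r)]))
    # zoom
    u,v,w,hh=(140,80,90,160) if n=="scene" else (430,220,160,150)
    cv2.imwrite(f"pics/{n}_lamp.png",cv2.resize(c["image"][v:v+hh,u:u+w],None,fx=4 if n=="top" else 3.7,fy=4 if n=="top" else 3.7,interpolation=cv2.INTER_CUBIC))
    u,v,w,hh=(260,180,190,140) if n=="scene" else (180,180,200,120)
    cv2.imwrite(f"pics/{n}_cas.png",cv2.resize(c["image"][v:v+hh,u:u+w],None,fx=4,fy=4,interpolation=cv2.INTER_CUBIC))
E
```

```text
scene orange [338 238  33  28 426] rect ((354.17242431640625, 251.5689697265625), (26.740129470825195, 21.354963302612305), 21.801410675048828) medP [561.5  41.8  51.8] z [47.5 51.8 56.5]
[[583.7   1.7  52. ]
 [520.2   7.5  52. ]
 [535.7  72.5  52. ]
 [597.9  65.3  52. ]]
scene orange [344 332  31  18 159] rect ((358.55267333984375, 340.9864196777344), (30.272920608520508, 15.92768383026123), 3.945185899734497) medP [808.6  99.5  64.8] z [59.4 64.8 70.4]
[[818.6  65.7  52. ]
 [780.1  59.8  52. ]
 [769.3 125.1  52. ]
 [807.8 129.9  52. ]]
scene green [276 228  11  24 156] rect ((281.1705017089844, 239.27542114257812), (6.98569917678833, 23.247493743896484), 13.240520477294922) medP [ 540.4 -153.4   17.4] z [12.4 17.4 22.6]
[[ 576.7 -159.    18. ]
 [ 504.  -165.9   18. ]
 [ 504.9 -147.6   18. ]
 [ 577.4 -141.2   18. ]]
top orange [235 142  29  22 115] rect ((251.56179809570312, 154.859130859375), (14.115692138671875, 29.966644287109375), 64.29004669189453) medP [755.9  75.   62.7] z [57.  62.7 68.1]
[[767.3 118.7  52. ]
 [796.1  60.1  52. ]
 [767.6  46.4  52. ]
 [738.9 104.9  52. ]]
top orange [257 234  33  33 638] rect ((272.9706115722656, 250.11766052246094), (27.163990020751953, 28.861740112304688), 14.03624439239502) medP [558.7  31.7  52. ] z [49.  52.  55.7]
[[536.   69.4  52. ]
 [596.1  55.2  52. ]
 [581.7  -1.4  52. ]
 [521.9  13.2  52. ]]
top green [357 247  10  31 235] rect ((361.90576171875, 261.9631042480469), (30.51054573059082, 7.605002403259277), 84.80557250976562) medP [ 535.9 -157.6   17.6] z [13.9 17.6 21.6]
[[ 568.5 -146.4   18. ]
 [ 570.  -163.    18. ]
 [ 503.3 -168.3   18. ]
 [ 501.8 -151.8   18. ]]
```

View zooms.

View pics/top_cas.png

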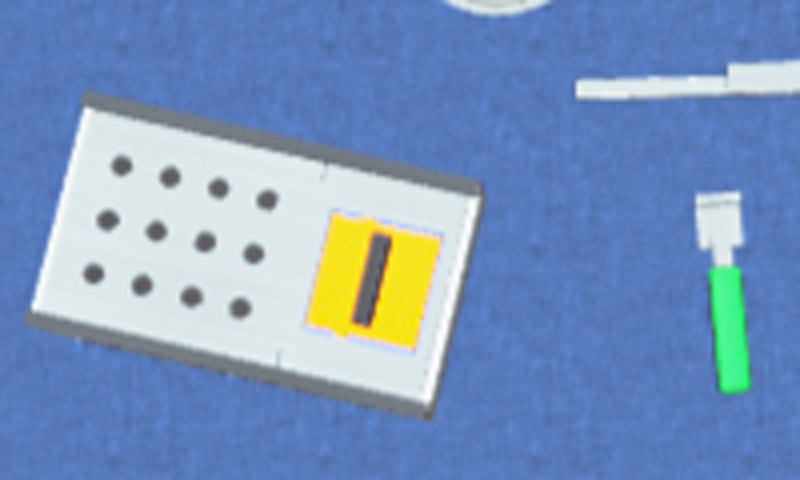

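View pics/top_lamp.png

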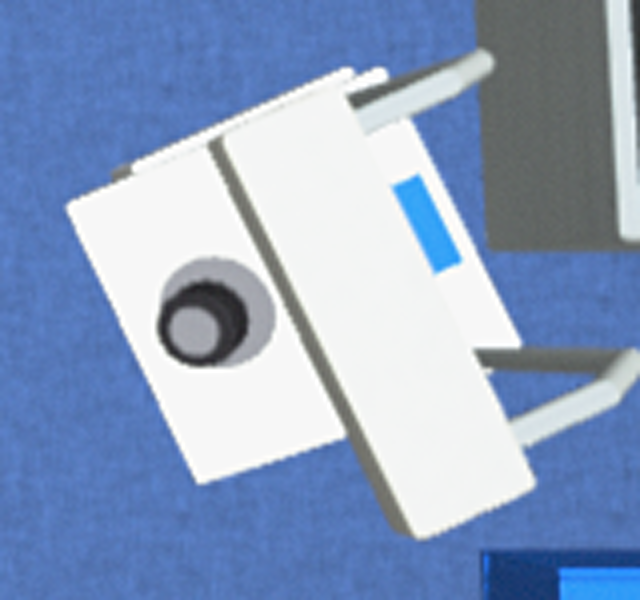

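View pics/scene_lamp.png

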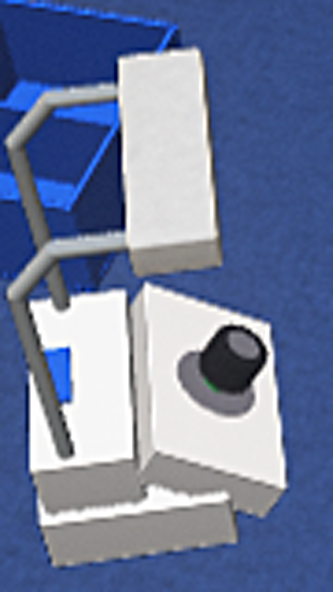

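```bash
python3 - <<'E'
from h import *
np.set_printoptions(precision=1,suppress=True)
R={}
for n in("scene","top"):
    c=camera(n);P=pts(c);H=hsv(c);g=cv2.cvtColor(c["image"],cv2.COLOR_BGR2GRAY)
    # light bar by height
    m=((P[...,2]>255)&(P[...,2]<310)&(g>150)&(P[...,1]<-200)).astype(np.uint8)
    k,l,st,ce=cv2.connectedComponentsWithStats(m);i=1+np.argmax(st[1:,4]);ys,xs=np.where(l==i)
    zz=P[l==i][:,2];top=P[l==i][zz>285]
    r=cv2.minAreaRect(top[:,:2].astype(np.float32));print(n,"bar",r)
    # panel: white pixels near knob
    u0,v0=(203,178) if n=="scene" else (481,301)
    m=np.zeros(g.shape,np.uint8);cv2.circle(m,(u0,v0),28,1,-1)
    m=(m>0)&(g>200)&(P[...,2]<200)&(P[...,2]>20)
    X=P[m]
    for _ in range(12):
        cen=X.mean(0);nrm=np.linalg.svd(X-cen,full_matrices=False)[2][2];nrm*=np.sign(nrm[2])
        d=(X-cen)@nrm; X=X[abs(d)<max(3,1.5*d.std())]
    print(n,"panel",len(X),cen,nrm,"tilt",np.degrees(np.arccos(nrm[2])),"az",np.degrees(np.arctan2(nrm[1],nrm[0])))
    Q=P[v0-14:v0+15,u0-14:u0+15];gg=g[v0-14:v0+15,u0-14:u0+15];D=(Q-cen)@nrm
    f=(D>35)&(D<75); print("face",f.sum(),np.percentile(D[f],[10,50,90,97]))
    hi=f&(D>np.percentile(D[f],97)-7);print(Q[hi].mean(0),hi.sum())
    print(gg[::2,::2]); R[n]=c
E
```

```text
scene bar ((468.573486328125, -419.5684509277344), (184.38185119628906, 105.49711608886719), 23.54250717163086)
scene panel 764 [ 466.1 -402.    78.6] [-0.2  0.5  0.8] tilt 35.18497162164672 az 114.35652390269273
face 145 [38.4 41.4 44.8 45.7]
[ 452.  -376.7  109.7] 125
[[234 234 233 234 237 246 234 148  86  71  76  81  78  85  79]
 [233 234 233 233 234 238 245 248 253 237 148  86  80  84  80]
 [232 234 234 233 241 167  12   9  37 227 243 248  95  85  77]
 [233 234 234 237 240  24  57 125 127  39 154 245  77  87  85]
 [234 234 235 250  27  40  61 121 118 121  37 238 141  79  78]
 [240 227 206  71  36  37  36 108 122 119 133   4 217  73  82]
 [139 113 119  31  40  42  43  37  71 107  67  11 255  78  79]
 [107 115 100  38  41  42  41  40  40  35  35 104 255  76  87]
 [112 119 129  34  39  37  39  36  36  31  15 250 254  72  86]
 [108 118 120  91  35  36  38  38  30  16 255 236 251  75  83]
 [135 114 117 123  77  34  33  30  26  67 247 233 243  83  84]
 [246 121 116 119 122 116  88  71  79 115 246 233 238  97  78]
 [235 249 133 113 116 118 118 118 119 109 245 233 238  75  80]
 [234 235 
[... 632 characters left out ...]
8 166]
 [247 244 103  51  55  57  54  56  56  52  45  45 143 167 166]
 [248 231  53  61 136 148 147  93  58  61  49  44  94 169 168]
 [248 177  50 143 169 166 170 167 111  55  60  44  62 166 167]
 [249 134  60 163 166 167 168 167 166  66  59  44  64 168 165]
 [249 160  52 162 169 168 168 168 168  72  57  43  83 168 166]
 [248 227  53 133 169 168 168 167 164  58  54  47 157 166 165]
 [247 250 151  51 132 169 169 165  94  53  55 145 168 165 204]
 [247 247 250 156  54  68  83  64  54  66 143 166 170 222 249]
 [248 247 247 250 233 155 110 131 133 171 182 223 248 248 247]
 [251 247 247 247 248 249 249 249 249 249 248 248 247 247 247]
 [235 248 247 247 247 247 247 247 247 247 247 247 247 247 247]]
```

```bash
python3 - <<'E'
from h import *
np.set_printoptions(precision=2,suppress=True)
az=np.radians(114.1);a=np.array([np.sin(.6109)*np.cos(az),np.sin(.6109)*np.sin(az),np.cos(.6109)])
O=[];D=[]
for n,(u0,v0),(lo,hi) in(("scene",(206,174),(95,140)),("top",(478,302),(120,180))):
    c=camera(n);P=pts(c);g=cv2.cvtColor(c["image"],cv2.COLOR_BGR2GRAY)
    k,l,st,ce=cv2.connectedComponentsWithStats(cv2.inRange(g,lo,hi),connectivity=4)
    i=l[v0,u0];print(n,st[i],ce[i]); 
    m=l==i
    print(np.median(P[m],0)); u,v=ce[i]
    M=c["cam_to_world"];d=M[:3,:3]@np.array([(u-c["cx"])/c["fx"],-(v-c["cy"])/c["fy"],-1]);D.append(d/np.linalg.norm(d));O.append(M[:3,3])
A=sum(np.eye(3)-np.outer(d,d) for d in D);b=sum((np.eye(3)-np.outer(d,d))@o for d,o in zip(D,O))
x=np.linalg.solve(A,b);print(x,[np.linalg.norm((np.eye(3)-np.outer(d,d))@(x-o)) for d,o in zip(D,O)],a)
# cassette: rail corners by dark pixels
c=camera("top");g=cv2.cvtColor(c["image"],cv2.COLOR_BGR2GRAY)
P=pts(c)
m=((P[...,2]>40)&(P[...,2]<62)&(abs(P[...,0]-580)<110)&(abs(P[...,1]-100)<150)).astype(np.uint8)
k,l,st,ce=cv2.connectedComponentsWithStats(m);i=1+np.argmax(st[1:,4]);ys,xs=np.where(l==i)
r=cv2.minAreaRect(np.array([ray(c,u,v,54)[:2] for u,v in zip(xs,ys)],np.float32));print(r)
H=hsv(c);m=cv2.inRange(H,(10,150,120),(30,255,255));k,l,st,ce=cv2.connectedComponentsWithStats(m)
for n in("scene","top"):
    c=camera(n);H=hsv(c);g=cv2.cvtColor(c["image"],cv2.COLOR_BGR2GRAY)
    # holes
    cs,_=cv2.findContours(((g<130)).astype(np.uint8),cv2.RETR_LIST,cv2.CHAIN_APPROX_NONE)
    q=[]
    for k in cs:
        e=cv2.boundingRect(k)
        if 3<=e[2]<=9 and 3<=e[3]<=9:
            p=ray(c,e[0]+e[2]/2-.5,e[1]+e[3]/2-.5,51)
            if 520<p[0]<660 and 50<p[1]<210:q.append(p[:2])
    q=np.array(q);print(n,len(q));print(q.T)
    if len(q)>=8:print(cv2.minAreaRect(q.astype(np.float32)))
E
```

```text
scene [202 170   8   7  39] [205.31 172.85]
[ 447.76 -376.37  109.37]
top [472 297  13  12 116] [478.07 302.45]
[ 448.42 -380.03  109.89]
[ 447.27 -378.85  108.32] [np.float64(1.4572590004801909), np.float64(1.4572590004802162)] [-0.23  0.52  0.82]
((574.9408569335938, 98.14179992675781), (221.82296752929688, 130.55984497070312), 76.70137023925781)
scene 37
[[659.93 658.91 657.33 655.75 654.72 653.14 652.1  650.51 653.28 656.05
  649.19 658.62 647.87 646.27 645.22 648.   654.68 643.61 646.39 641.99
  644.22 621.89 640.93 639.87 642.66 637.71 616.71 610.08 592.65 587.27
  603.65 564.19 580.39 575.17 557.43 551.49 544.58]
 [155.49 148.38 143.47 138.56 131.4  126.46 119.26 114.29 103.08  91.87
  108.19  70.02 102.07  97.06  89.79  78.53  51.48  84.76  73.48  79.71
   70.67 172.69  72.39  65.05  53.73  56.28 147.2  121.22 180.   154.26
   93.81 187.69 128.02 100.59 160.32 135.22 107.27]]
((609.325439453125, 119.17378234863281), (109.90796661376953, 121.8447265625), 75.42853546142578)
top 14
[[526.37 545.43 551.92 558.43 562.8  573.32 579.86 586.42 592.98 603.53
  610.12 616.73 621.17 643.7 ]
 [191.85 105.59 131.38 158.29 184.14  98.52 124.37 151.35 177.31  91.44
  117.36 144.41 170.39  77.98]]
((585.2483520507812, 135.769287109375), (84.37310791015625, 141.0903778076172), 76.20928955078125)
```

```bash
cat >> h.py <<'E'
az=np.radians(114.1);th=np.radians(35)
A=np.array([np.sin(th)*np.cos(az),np.sin(th)*np.sin(az),np.cos(th)])   # knob axis out
LY=np.array([-np.cos(az+np.pi/2)*-1,-np.sin(az+np.pi/2)*-1,0])          # lamp y (+-)
FACE=np.array([448.,-379.,109.])                                       # pushed in
def Rz(z,x):
    z=np.asarray(z,float);x=np.asarray(x,float);return np.stack([x,np.cross(z,x),z],1)
RK=Rz(-A,LY);RK2=Rz(-A,-LY)
CY=np.radians(76.6);CX=np.array([np.cos(CY),np.sin(CY),0]);CYV=np.array([-np.sin(CY),np.cos(CY),0])
CAS=np.array([574.9,98.1,0])
def cas(x,y,z): return CAS+CX*x+CYV*y+np.array([0,0,z])
D=np.array([0,0,-1.])
RT=Rz(D,CX);RT2=Rz(D,-CX)
def down(a): return Rz(D,[np.cos(a),np.sin(a),0])  # jaw direction angle
RY=np.radians(4.5);RET=np.array([556.5,-154.8,0])
E
python3 - <<'E'
from h import *
np.set_printoptions(precision=2,suppress=True)
def t(n,p,R):
    q=inverse_kinematics(p,R);print(n,np.round(p),None if q is None else np.array(q))
down0=read_state()["tool_rot"]
t("w1",[230,-450,380],down0);t("w2",[330,-230,380],down0)
for R in(RK,RK2):
    for d in(160,110,20,-26,-6,): t("knob%d"%d,FACE+A*d,R)
for R in(RT,RT2):
    t("tabhi",cas(-66,0,150),R);t("tab",cas(-66,0,44),R);t("tabopen",cas(89,0,44),R)
for s in(1,-1):
    t("ret",RET+[0,0,3],down(RY+s*np.pi/2));t("place",cas(-27,0,9),down(CY-np.pi/4+s*np.pi/2));t("placehi",cas(-27,0,150),down(CY-np.pi/4+s*np.pi/2))
print(read_state()["time"])
E
```

```text
w1 [ 230 -450  380] [ 1.03  0.2  -0.06  1.69  0.01  1.25 -0.29]
w2 [ 330 -230  380] [ 0.7   0.01 -0.24  1.9   0.    1.23 -0.8 ]
knob160 [ 411. -295.  240.] [-0.77  0.46  1.27  2.34 -0.1   0.19 -2.27]
knob110 [ 422. -321.  199.] [-0.59  0.62  1.18  2.33 -1.21  0.16 -1.18]
knob20 [ 443. -369.  125.] [0.08 0.54 0.35 2.27 1.89 0.26 2.07]
knob-26 [ 454. -393.   88.] [0.27 0.62 0.16 2.22 2.   0.35 1.99]
knob-6 [ 449. -382.  104.] [0.1  0.6  0.36 2.25 2.08 0.26 1.87]
knob160 [ 411. -295.  240.] [ 0.45  0.19 -0.29  2.3   1.14  0.61 -0.36]
knob110 [ 422. -321.  199.] [ 0.33  0.29 -0.09  2.3   1.32  0.51 -0.51]
knob20 [ 443. -369.  125.] [-0.06  0.58  0.54  2.28  2.14  0.17 -1.36]
knob-26 [ 454. -393.   88.] [ 0.15  0.64  0.32  2.23  2.17  0.27 -1.35]
knob-6 [ 449. -382.  104.] [ 0.05  0.62  0.42  2.25  2.18  0.22 -1.38]
tabhi [560.  34. 150.] [ 0.42  0.65 -0.84  1.82  0.59  0.94  0.65]
tab [560.  34.  44.] [ 0.36  0.8  -0.76  1.87  0.77  0.79  0.51]
tabopen [596. 185.  44.] [ 0.07  0.86 -0.72  1.7   0.72  0.86  0.37]
tabhi [560.  34. 150.] [ 0.02  0.53 -0.25  1.84  0.18  0.79 -2.13]
tab [560.  34.  44.] [-0.1   0.69 -0.09  1.9   0.1   0.56 -2.06]
tabopen [596. 185.  44.] [-0.28  0.76 -0.17  1.72  0.19  0.68 -2.36]
ret [ 556. -155.    3.] [ 0.61  0.86 -0.64  1.84  0.77  0.71  1.17]
place [569.  72.   9.] [ 0.46  1.04 -1.08  1.84  1.11  1.02  1.02]
placehi [569.  72. 150.] [ 0.56  0.89 -1.28  1.77  0.92  1.22  1.13]
ret [ 556. -155.    3.] [ 0.25  0.77 -0.11  1.86  0.16  0.52 -1.46]
place [569.  72.   9.] [-0.08  0.76 -0.22  1.86  0.29  0.54 -1.51]
placehi [569.  72. 150.] [ 0.08  0.57 -0.44  1.8   0.31  0.84 -1.53]
0.55
```

```bash
python3 - <<'E'
from h import *
np.set_printoptions(precision=2,suppress=True)
R0=read_state()["tool_rot"]
movep([230,-450,380],R0);movep([330,-250,360],R0);print(read_state()["time"])
movep(FACE+A*110,RK2);print(read_state()["time"])
movel(FACE+A*35,max_speed=120)
s=read_state();print(s["time"],s["qpos"],s["eef_pos"],FACE+A*35)
print(inverse_kinematics(FACE-A*26,RK2))
for n,(u,v,w,h) in(("scene",(120,60,140,180)),("top",(400,200,200,170))):
    c=camera(n);cv2.imwrite(f"pics/{n}_k1.png",cv2.resize(c["image"][v:v+h,u:u+w],None,fx=3.3,fy=3.3,interpolation=cv2.INTER_CUBIC))
E
```

```text
2.3
3.55
4.325 [ 0.53  0.47 -0.24  2.26  1.64  0.54 -0.77] [ 439.77 -360.74  138.2 ] [ 439.8  -360.67  137.67]
[ 0.57  0.61 -0.22  2.21  1.84  0.54 -0.92]
```

View pics/scene_k1.png

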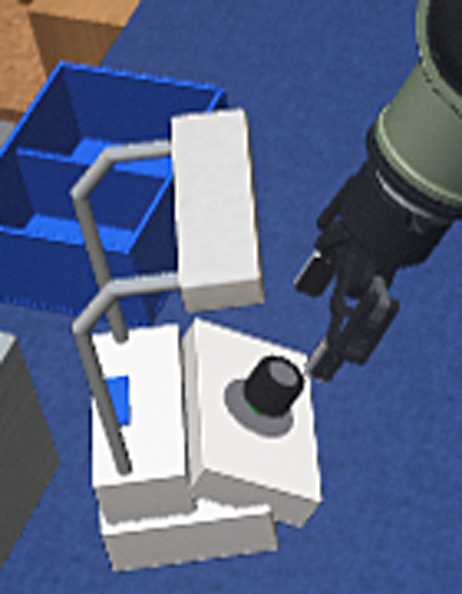

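View pics/top_k1.png

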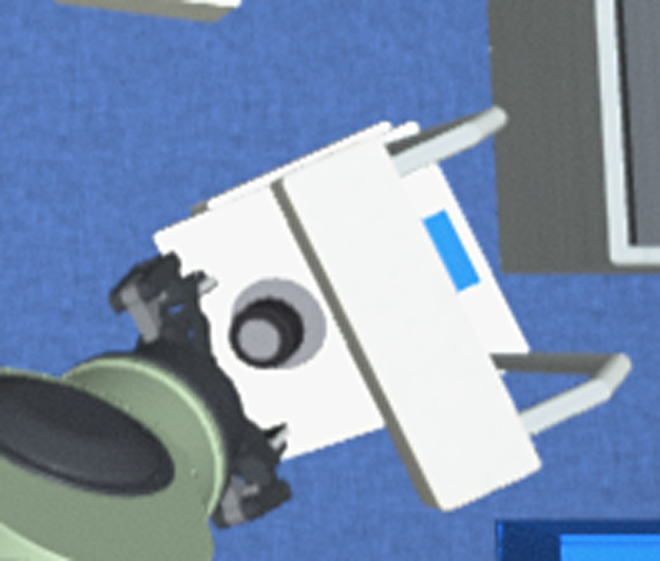

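The fingers straddle the knob, which is at (262,340) in the top crop, and they stay clear of the light bar. I'll advance, grip and pull.

```bash
python3 - <<'E'
from h import *
np.set_printoptions(precision=2,suppress=True)
g=movel(FACE-A*26,max_speed=80,guard=15);s=read_state();print("adv",g,s["time"],s["ft_force"],(s["eef_pos"]-FACE)@A)
if not g:
    clamp();s=read_state();print("clamp",s["time"],s["finger_gap"],s["ft_force"])
    p0=s["eef_pos"]
    g=movel(p0+A*21,max_speed=60,guard=30);s=read_state();print("pull",g,s["time"],s["finger_gap"],s["ft_force"],(s["eef_pos"]-p0)@A)
    wait(.25)
    for n,(u,v,w,h) in(("scene",(120,60,140,180)),):
        c=camera(n);cv2.imwrite(f"pics/{n}_k2.png",cv2.resize(c["image"][v:v+h,u:u+w],None,fx=3.3,fy=3.3,interpolation=cv2.INTER_CUBIC))
E
```

```text
adv False 5.3417 [-0.75 -0.05  0.89] -25.63358228989256
clamp 5.8333 38.8588246029316 [-6.87  6.12 11.8 ]
pull True 6.225 37.78718167350995 [ 1.28 -0.34  1.45] 21.069319100641465
```

View pics/scene_k2.png

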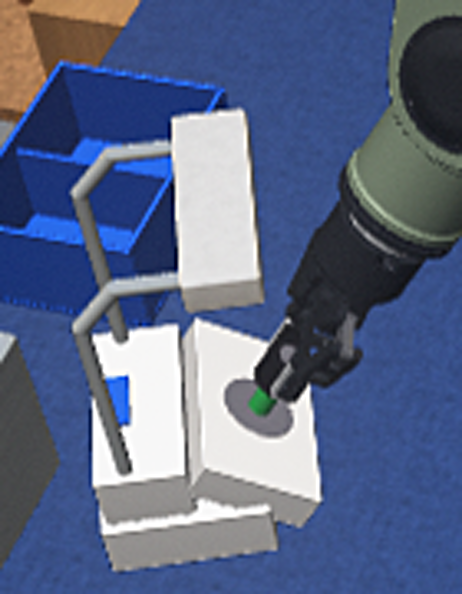

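The green stem shows at (262,400), so the knob is out. I'll release it, check again, and go to the tab.

```bash
python3 - <<'E'
from h import *
np.set_printoptions(precision=2,suppress=True)
open_gripper();s=read_state();print(s["time"],s["ft_force"])
movel(s["eef_pos"]+A*100,max_speed=150)
for n,(u,v,w,h) in(("scene",(120,60,140,180)),):
    c=camera(n);cv2.imwrite(f"pics/{n}_k3.png",cv2.resize(c["image"][v:v+h,u:u+w],None,fx=3.3,fy=3.3,interpolation=cv2.INTER_CUBIC))
print(read_state()["eef_pos"])
E
```

```text
7.0583 [-0.42 -0.07 -0.28]
[ 425.   -329.6   185.89]
```

View pics/scene_k3.png

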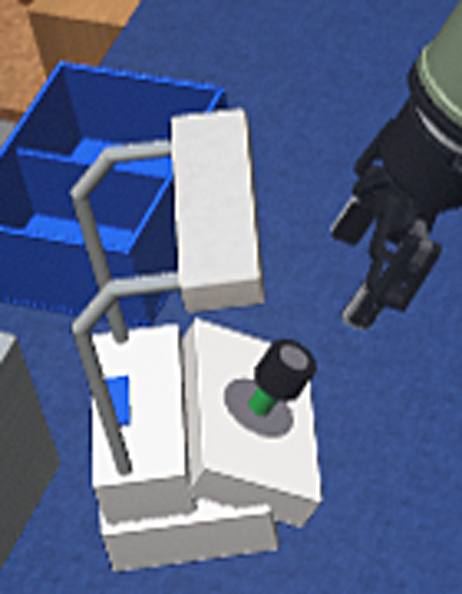

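The knob stays out when released, with the stem still visible at (263,400). Next is the tab.

```bash
python3 - <<'E'
from h import *
np.set_printoptions(precision=2,suppress=True)
movep(cas(-66,0,130),RT);s=read_state();print(s["time"],s["qpos"],s["eef_pos"])
g=movel(cas(-66,0,57),max_speed=100,guard=10);s=read_state();print("down",g,s["time"],s["eef_pos"],s["ft_force"])
clamp();s=read_state();print("clamp",s["time"],s["finger_gap"],s["ft_force"],s["eef_pos"])
c=camera("scene");u,v,w,h=260,150,190,170;cv2.imwrite(f"pics/scene_t1.png",cv2.resize(c["image"][v:v+h,u:u+w],None,fx=3.4,fy=3.4,interpolation=cv2.INTER_CUBIC))
E
```

```text
9.35 [ 0.26  0.61 -0.6   1.84  0.46  0.83  0.76] [559.4   32.74 129.66]
down False 10.2333 [559.89  33.99  57.44] [ 0.44 -0.48 -0.4 ]
clamp 10.9167 7.5326827298803725 [ 2.28  9.13 -1.16] [560.1   35.72  57.29]
```

View pics/scene_t1.png

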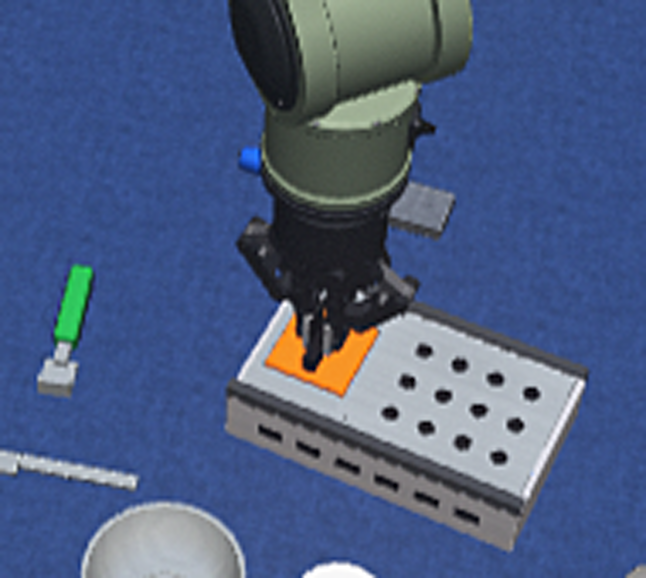

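```bash
python3 - <<'E'
from h import *
np.set_printoptions(precision=2,suppress=True)
s=read_state();p=s["eef_pos"].copy()
g=movel(p+[0,0,-9.5],max_speed=40,guard=25);s=read_state();print("press",g,s["time"],s["eef_pos"],s["ft_force"],s["finger_gap"])
if s["eef_pos"][2]<p[2]-7.5:
    p=s["eef_pos"].copy()
    g=movel(p+CX*30,max_speed=60,guard=25);s=read_state();print("s1",g,s["time"],s["eef_pos"]-p,s["ft_force"],s["finger_gap"])
c=camera("scene");u,v,w,h=260,150,190,170;cv2.imwrite(f"pics/scene_t2.png",cv2.resize(c["image"][v:v+h,u:u+w],None,fx=3.4,fy=3.4,interpolation=cv2.INTER_CUBIC))
E
```

```text
press False 11.35 [560.17  35.84  47.67] [-1.28  0.84  6.23] 8.288766751543008
s1 False 12.0 [ 6.99 29.6   0.01] [-1.28  1.58  6.26] 8.145257546589518
```

View pics/scene_t2.png

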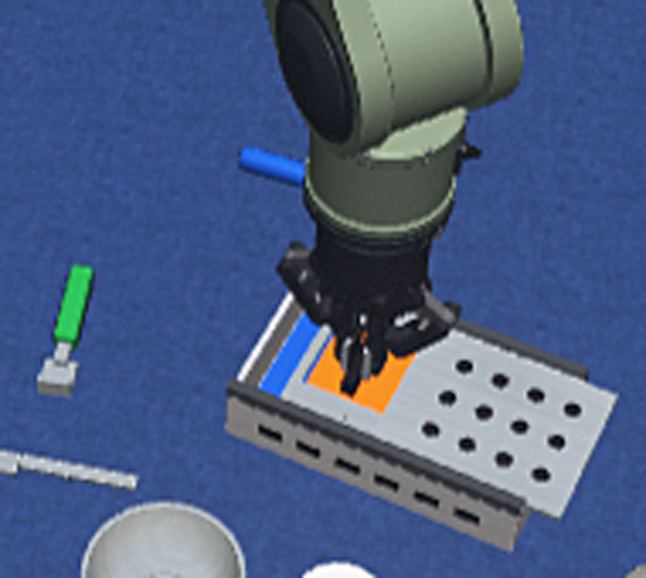

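The cover is sliding with the tab held down, and the floor is visible at (290,350). I'll continue to fully open.

```bash
python3 - <<'E'
from h import *
np.set_printoptions(precision=2,suppress=True)
s=read_state();p=s["eef_pos"].copy();p0=np.array([560.17,35.84,47.67])
g=movel(p0+CX*155.5,max_speed=120,guard=20);s=read_state();print("s2",g,s["time"],s["eef_pos"]-p0,(s["eef_pos"]-p0)@CX,s["ft_force"],s["finger_gap"])
wait(.25)
open_gripper();s=read_state();print(s["time"],s["eef_pos"],s["ft_force"])
movel(s["eef_pos"]+[0,0,90],max_speed=150)
movep(s["eef_pos"]*[1,0,0]+[-80,-30,200],down(RY+np.pi/2))
for n in("scene","top"):
    c=camera(n);cv2.imwrite(f"pics/{n}_o.png",c["image"])
E
```

```text
s2 False 13.2417 [ 35.61 150.97  -0.24] 155.10899279867212 [-4.07 -1.08  6.53] 8.134528876671128
14.225 [596.17 187.19  47.62] [-0.23  0.33  0.06]
```

View pics/top_o.png

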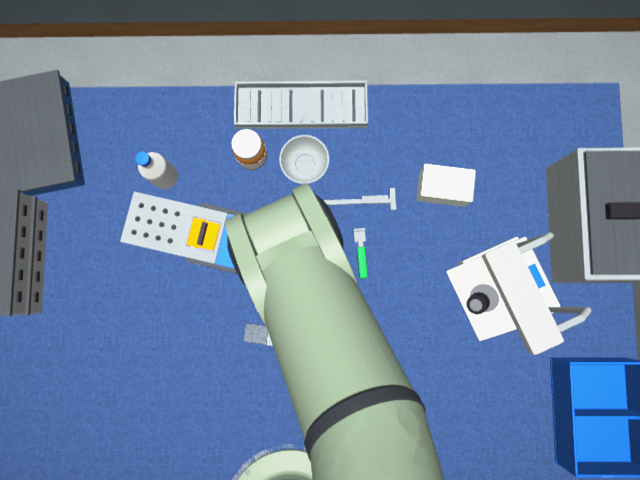

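View pics/scene_o.png

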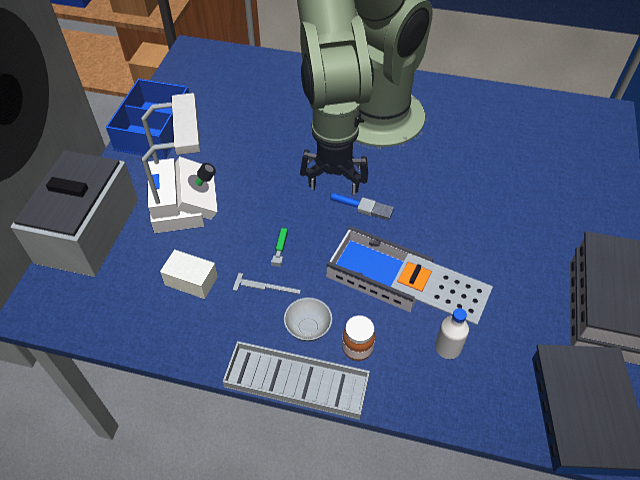

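The cover is fully open, with the tab now at (415,277), the lamp knob out and the bystanders in place. I'll zoom into the cavity, because a dark patch shows at (375,243).

```bash
python3 - <<'E'
import cv2
i=cv2.imread("pics/scene_o.png")[215:325,315:500];cv2.imwrite("pics/zz.png",cv2.resize(i,None,fx=4.2,fy=4.2,interpolation=cv2.INTER_CUBIC))
E
```

```text
(no output)
```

View pics/zz.png

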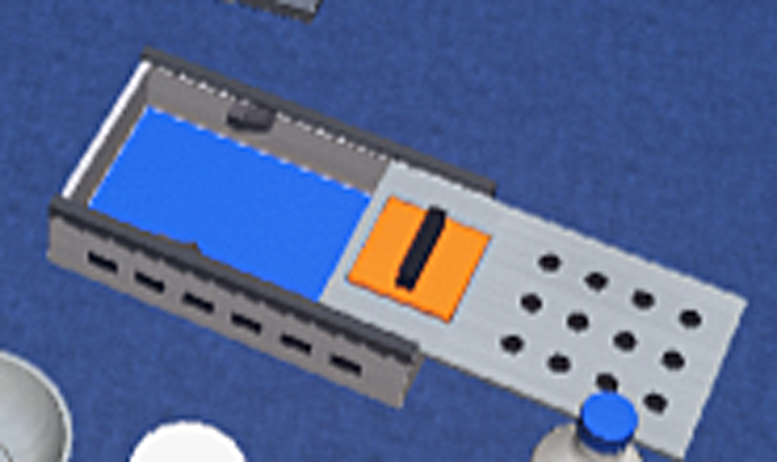

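Small catches stick out of both side walls near cassette x ≈ -45 mm. I'll lay the retractor diagonally, 50° to the cassette's axis, so the opening fingers clear them.

```bash
cat >>h.py <<'E'
CAS=CAS+2*CX
RIB0=np.array([560.17,35.84,47.67])
BET=CY-np.radians(50)
E
python3 - <<'E'
from h import *
np.set_printoptions(precision=2,suppress=True)
RX=np.array([np.cos(RY),np.sin(RY),0])
R=down(RY+np.pi/2);p=RET-3*RX
movep(p+[0,0,120],R);s=read_state();print(s["time"],s["qpos"])
g=movel(p+[0,0,3.5],max_speed=100,guard=12);s=read_state();print("down",g,s["time"],s["eef_pos"],s["ft_force"])
clamp();s=read_state();print("clamp",s["time"],s["finger_gap"],s["ft_force"],s["eef_pos"])
f0=s["ft_force"][2]
movel(s["eef_pos"]+[0,0,110],max_speed=120);s=read_state();print("lift",s["time"],s["finger_gap"],s["ft_force"],s["eef_pos"])
c=camera("scene");u,v,w,h=200,110,190,170;cv2.imwrite(f"pics/scene_r1.png",cv2.resize(c["image"][v:v+h,u:u+w],None,fx=3.4,fy=3.4,interpolation=cv2.INTER_CUBIC))
E
```

```text
16.6833 [ 0.62  0.66 -0.64  1.81  0.51  0.85  1.38]
down False 18.0 [ 553.86 -155.16    4.05] [ 0.34 -0.1   0.13]
clamp 18.6333 16.168303087164123 [-2.26 -0.26  6.11] [ 553.57 -155.13    3.79]
lift 19.7 16.329777023600712 [-0.02 -0.06  0.38] [ 553.18 -155.1   113.12]
```

View pics/scene_r1.png

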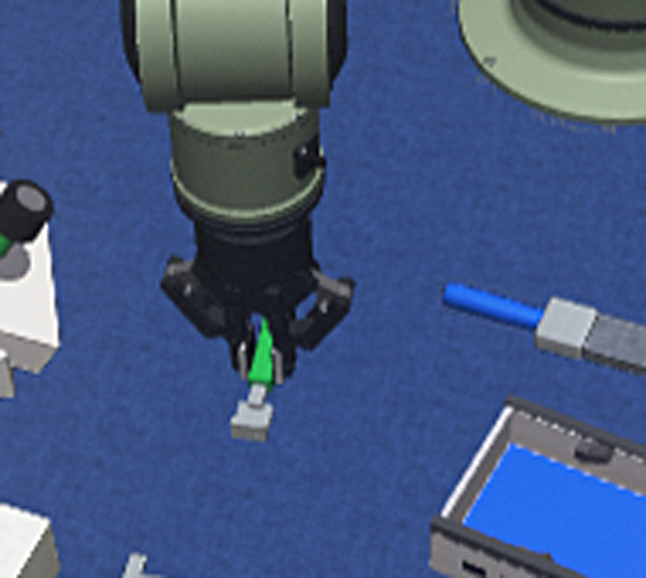

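The retractor is held level, its handle between the pads at (258,355). Placing it now.

```bash
python3 - <<'E'
from h import *
np.set_printoptions(precision=2,suppress=True)
BX=np.array([np.cos(BET),np.sin(BET),0])
p=cas(-27,0,0)-3*BX;R=down(BET+np.pi/2)
movep(p+[0,0,125],R);s=read_state();print(s["time"],s["eef_pos"],s["ft_force"],s["finger_gap"])
movel(p+[0,0,25],max_speed=90)
g=movel(p+[0,0,9.0],max_speed=25,guard=5);s=read_state();print("low",g,s["time"],s["eef_pos"],s["ft_force"])
c=camera("scene");u,v,w,h=290,150,190,170;cv2.imwrite(f"pics/scene_r2.png",cv2.resize(c["image"][v:v+h,u:u+w],None,fx=3.4,fy=3.4,interpolation=cv2.INTER_CUBIC))
E
```

```text
20.6583 [566.41  71.72 124.67] [ 0.04 -0.06 -0.75] 16.458784587299075
low True 22.5083 [566.23  72.38   9.78] [-2.06 -1.48  9.77]
```

View pics/scene_r2.png

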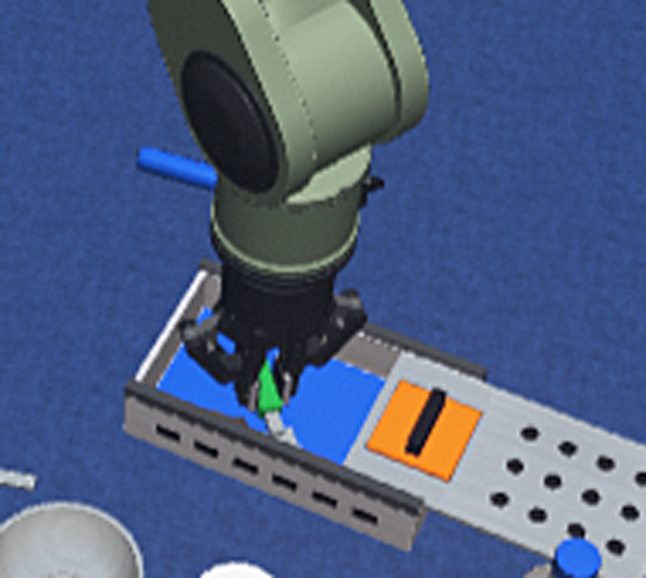

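Contact came at TCP z = 9.8, which is what I expected on the floor. I'll release, retreat and look.

```bash
python3 - <<'E'
from h import *
np.set_printoptions(precision=2,suppress=True)
open_gripper();s=read_state();print(s["time"],s["ft_force"],s["finger_gap"])
movel(s["eef_pos"]+[0,0,90],max_speed=130)
movep([480,-60,180],RT);print(read_state()["time"])
for n,(u,v,w,h) in(("scene",(300,200,200,140)),("top",(110,170,200,130))):
    c=camera(n);cv2.imwrite(f"pics/{n}_r3.png",cv2.resize(c["image"][v:v+h,u:u+w],None,fx=3.5,fy=3.5,interpolation=cv2.INTER_CUBIC))
    H=hsv(c);P=pts(c);m=(cv2.inRange(H,(50,120,60),(75,255,255))>0)&(P[...,1]>-50)&(P[...,0]>450);print(n,m.sum(),np.median(P[m],0) if m.any() else 0,(np.median(P[m],0)-CAS)@np.stack([CX,CYV],1) if m.any() else 0)
    m=cv2.inRange(H,(10,150,120),(30,255,255))>0;m&=(abs(P[...,2]-52)<8)&(P[...,0]<700)&(P[...,1]>100);ys,xs=np.where(m);r=cv2.minAreaRect(np.stack([xs,ys],1).astype(np.float32));q=ray(c,*r[0],52);print(r,q,(q-CAS)@CX,(q-CAS)@CYV)
E
```

```text
23.2333 [-0.79  0.27 -0.14] 85.0722046683088
24.8167
scene 159 [557.1  66.2  23.7] [-37.16   9.92]
((414.362060546875, 275.84478759765625), (27.29721450805664, 22.09774398803711), 21.801406860351562) [595.25 188.19  52.  ] 90.35254882495025 1.0813945890086427
top 35 [575.25  74.73  23.69] [-24.65  -5.75]
((203.02943420410156, 233.8823699951172), (27.16398811340332, 28.861740112304688), 14.03624439239502) [594.21 184.57  52.  ] 86.58997339716959 1.2591475559339416
```

View pics/scene_r3.png

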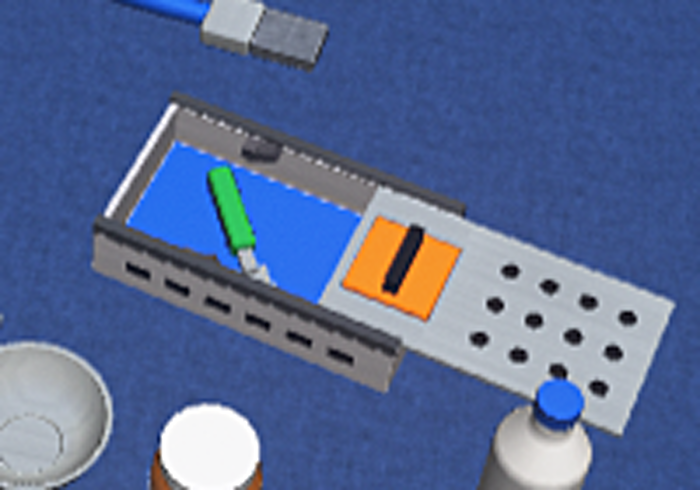

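View pics/top_r3.png

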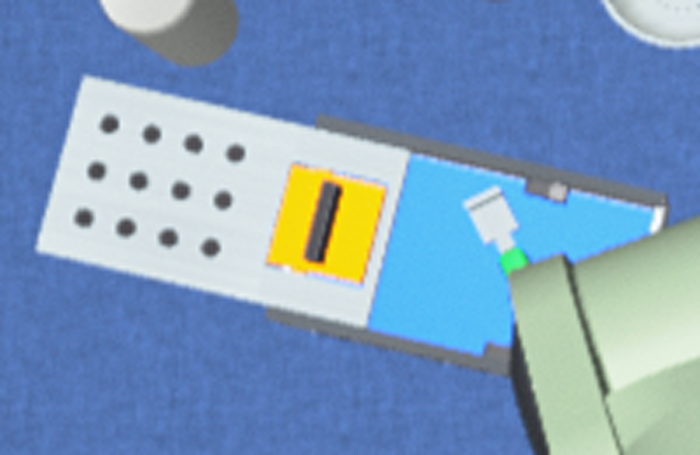

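The retractor lies flat in the middle of the cavity, handle at (232,210) in the scene crop. Now I'll shut the cover.

```bash
python3 - <<'E'
from h import *
np.set_printoptions(precision=2,suppress=True)
O=RIB0+155*CX;O[2]=0
movep(O+[0,0,125],RT);s=read_state();print(s["time"],s["eef_pos"],s["qpos"])
g=movel(O+[0,0,57],max_speed=100,guard=10);s=read_state();print("down",g,s["time"],s["ft_force"])
clamp();s=read_state();print("clamp",s["time"],s["finger_gap"],s["ft_force"],s["eef_pos"],(s["eef_pos"]-O)@CX)
p=s["eef_pos"]
g=movel([p[0],p[1],47.8],max_speed=40,guard=25);s=read_state();print("press",g,s["time"],s["ft_force"],s["eef_pos"])
assert s["ft_force"][2]>4
g=movel(RIB0+10*CX,max_speed=110,guard=15);s=read_state();print("sl",g,s["time"],s["ft_force"],(s["eef_pos"]-RIB0)@CX)
g=movel(RIB0-1.5*CX,max_speed=30,guard=15);s=read_state();print("sl2",g,s["time"],s["ft_force"],(s["eef_pos"]-RIB0)@CX,s["eef_pos"])
E
```

```text
25.9917 [596.19 185.06 125.  ] [ 0.01  0.71 -0.62  1.67  0.5   0.93  0.53]
down False 26.825 [-0.76 -0.1  -0.46]
clamp 27.5083 8.071578355625544 [-0.44 -1.46  1.95] [596.14 186.63  57.1 ] 0.02029401728780594
press False 27.8917 [-0.89 -0.03  5.94] [596.23 186.81  47.5 ]
sl False 29.3583 [-0.02 -1.71  5.32] 9.816948348831223
sl2 False 29.8917 [2.58 6.99 6.05] -0.007681727860060159 [560.61  35.73  47.8 ]
```

```bash
python3 - <<'E'
from h import *
np.set_printoptions(precision=2,suppress=True)
s=read_state();p=s["eef_pos"]
movel(p+[0,0,9],max_speed=40,guard=15);s=read_state();print(s["time"],s["ft_force"],s["eef_pos"])
open_gripper();s=read_state();print(s["time"],s["ft_force"])
movel(s["eef_pos"]+[0,0,90],max_speed=130)
movep([430,-250,220],RK2);s=read_state();print(s["time"],s["qpos"],inverse_kinematics(FACE+A*60,RK2))
for n,(u,v,w,h) in(("scene",(150,120,300,200)),("top",(180,180,200,130))):
    c=camera(n);f=2.6 if n=="scene" else 3.5;cv2.imwrite(f"pics/{n}_c.png",cv2.resize(c["image"][v:v+h,u:u+w],None,fx=f,fy=f,interpolation=cv2.INTER_CUBIC))
    H=hsv(c);P=pts(c)
    m=cv2.inRange(H,(10,150,120),(30,255,255))>0;m&=(abs(P[...,2]-48)<12)&(P[...,0]<700)&(P[...,1]<120);ys,xs=np.where(m);r=cv2.minAreaRect(np.stack([xs,ys],1).astype(np.float32));q=ray(c,*r[0],52);print(n,r,np.median(P[m],0),q,(q-CAS)@CX)
E
```

```text
30.275 [0.45 3.03 2.17] [560.64  35.88  56.76]
31.0083 [-0.17  0.84  0.31]
33.05 [ 0.26  0.24 -0.23  2.31  1.16  0.66 -0.51] [ 0.38  0.41 -0.09  2.28  1.55  0.48 -0.71]
scene ((354.17242431640625, 251.5689697265625), (26.740129470825195, 21.354963302612305), 21.801410675048828) [561.9   41.37  51.95] [559.8   36.91  52.  ] -65.0275665572491
top ((272.9411926269531, 250.2353057861328), (27.163990020751953, 29.10427474975586), 14.03624439239502) [557.47  32.71  52.06] [558.57  34.15  52.  ] -67.98907346553118
```

View pics/scene_c.png

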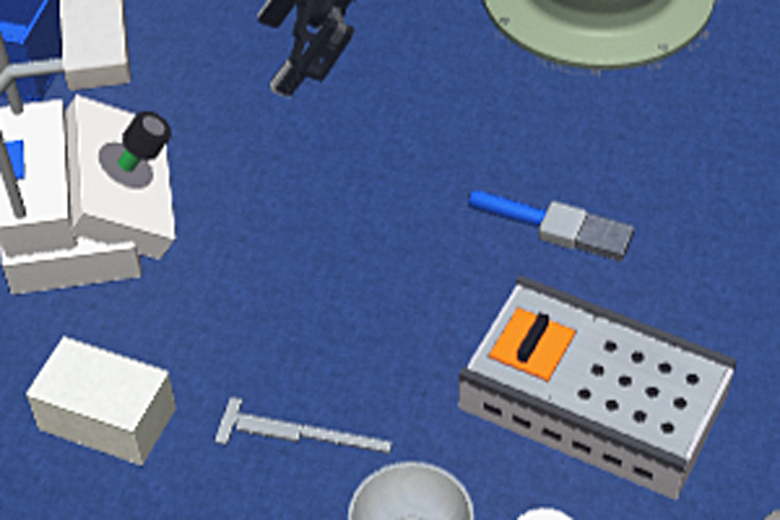

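The cover is shut: the pad's image rectangle matches the starting one and the pad reads z = 52, so the tab is up. Now I'll push the knob in with closed fingers.

```bash
python3 - <<'E'
from h import *
np.set_printoptions(precision=2,suppress=True)
movep(FACE+A*60,RK2);clamp();s=read_state();print(s["time"],s["finger_gap"],s["ft_force"])
g=movel(FACE+A*25,max_speed=80,guard=15);print(g)
f0=read_state()["ft_force"]
g=movel(FACE-A*3,max_speed=40,guard=22);s=read_state();print("push",g,s["time"],s["ft_force"],(s["ft_force"]-f0)@A,(s["eef_pos"]-FACE)@A)
wait(.25)
movel(FACE+A*100,max_speed=130);wait(.2)
c=camera("scene");u,v,w,h=120,60,140,180;cv2.imwrite(f"pics/scene_k5.png",cv2.resize(c["image"][v:v+h,u:u+w],None,fx=3.3,fy=3.3,interpolation=cv2.INTER_CUBIC))
c=camera("top");cv2.imwrite(f"pics/top_k5.png",c["image"])
E
```

```text
34.45 -0.1750981285728947 [-0.05  0.28 -0.77]
False
push True 35.6333 [-7.23  9.92 21.65] 23.81037825476185 0.9074150152288413
```

View pics/scene_k5.png

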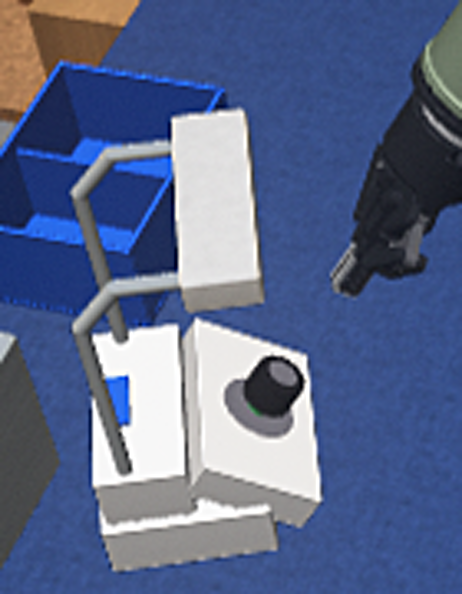

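View pics/top_k5.png

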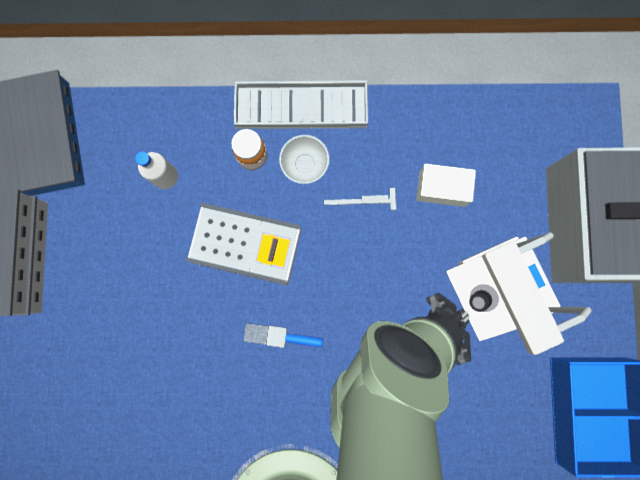

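The scene crop matches the starting one, with the knob face at (285,372) and hardly any green stem showing. I'll compare the knob's pixel position with the start and hand in.

```bash
python3 - <<'E'
from h import *
open_gripper()
for n,(u0,v0),(lo,hi) in(("scene",(206,174),(95,140)),("top",(478,302),(120,180))):
    c=camera(n);g=cv2.cvtColor(c["image"],cv2.COLOR_BGR2GRAY)
    k,l,st,ce=cv2.connectedComponentsWithStats(cv2.inRange(g,lo,hi),connectivity=4);i=l[v0,u0];print(n,st[i],ce[i])
s=read_state();print(s["time"],s["ft_force"])
finish_job()
E
```

```text
scene [202 170   8   7  39] [205.30769231 172.84615385]
top [473 297  12  12 115] [478.12173913 302.45217391]
37.9833 [-0.88170641 -0.46193313 -0.31687842]
the job is handed in; nothing more can be done
```

I ran the whole sequence and handed the job in at 38.0 s of the 72 s allowed. No verdict was reported, so what follows rests on my own checks.

- **Lamp knob:** I pulled it out 21 mm, and the green stem stayed visible after I let go. At the end I pushed it back in with closed fingers until a force stop at about 24 N. In both cameras its face is within 0.1 pixel of its starting position.
- **Cover:** I pressed the tab down and slid the cover 155 mm to fully open. I later slid it back to the stop with the tab held down. The pad then sat at its starting image position and read 52 mm high, so the cover is shut and the tab is up.
- **Retractor:** I lowered it to floor contact before letting go, and a picture afterwards showed it flat in the middle of the cassette. It could not be seen again once the cover was shut.
- **Other things on the table:** they look unmoved in the last top picture. The gripper is open and clear of everything, with about 1 N on the tool.

No check failed. The two cameras disagreed by about 3 mm on the tab's position, so I corrected the cassette position by 2 mm from where the fingers centred on the rib.

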